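# Park the wheeled caddy in its sprung bay

## Task

Park the little wheeled caddy in its bay. Take it by its handle and push it straight ahead, still clear of the bay, until all four castors trail straight; then steer it in and press it gently home until the bay's catch drops behind its staple and holds it against the sprung buffer, and let go. Keep it on its wheels with the bottle standing in its tray, never shove it hard against the bay, and leave the multimeter on the bench alone.

Things in the scene. Friction and masses are not known exactly. Their poses are not given: they have to be found in the camera images.
- caddy: Open grey steel tray, 182 x 122 mm, rim 62 mm up, on 4 swivel castors with 28 mm twin wheels (pivots 70 mm before/behind and 38 mm beside its middle; a castor turned sideways sticks out past the tray). 0.75 to 1 kg laden. Origin on the table under its middle; x = forward, away from the handle; z up. Tray front is 90 mm ahead of the origin, strike plate 93, staple 120 (66 mm up).
- caddy_handle (a point): Middle of the push handle's black rubber grip: a level round bar 14 mm thick, 56 mm long along the caddy's y, 105 mm above the table, 100 mm behind the caddy's origin (-x), at the rear of the tray. Nothing above it; can be pinched from above across its thickness or pushed from behind. Axes as the caddy's.
- dock: Parking bay screwed to the bench: two aluminium fences 50 mm high, inner faces 128 mm apart. Origin on the table midway between them, x = inward, z up. Straight from x = -130 mm inward; mouth flared. End block inside may be set anywhere over 20 mm in its slots, unmeasured: a caddy held home has its origin on the axis at x between -93 and -73 mm; feel for it.
- dock_mouth (a point): Middle of the bay's flared mouth on the table, 170 mm before the bay's origin (-x), where the fences stand about 167 mm apart. Axes as the bay's.
- castor_fl (a joint): Swivel angle (rad) of the front left castor, seen from above about its upright pivot: 0 = trailing straight (wheel 14 mm behind the pivot, as when rolling forward), positive = swung anticlockwise. Turns freely; it swings straight within some 80 mm of rolling straight ahead.
- castor_fr (a joint): Swivel angle (rad) of the front right castor, seen from above about its upright pivot: 0 = trailing straight (wheel 14 mm behind the pivot, as when rolling forward), positive = swung anticlockwise. Turns freely; it swings straight within some 80 mm of rolling straight ahead.
- castor_rl (a joint): Swivel angle (rad) of the rear left castor, seen from above about its upright pivot: 0 = trailing straight (wheel 14 mm behind the pivot, as when rolling forward), positive = swung anticlockwise. Turns freely; it swings straight within some 80 mm of rolling straight ahead.
- castor_rr (a joint): Swivel angle (rad) of the rear right castor, seen from above about its upright pivot: 0 = trailing straight (wheel 14 mm behind the pivot, as when rolling forward), positive = swung anticlockwise. Turns freely; it swings straight within some 80 mm of rolling straight ahead.
- dock_buffer (a joint): Black sprung plunger in the middle of the end block, 46 mm up, that meets the caddy's strike plate. 0 = free, grows (m) as it is pushed in, about 0.6 N a mm. Catch drops at about 0.004 to 0.005; at 0.007 the tray front meets two stiff rubber stops. The whole push past the catch takes 4 to 7 N. With the caddy held by the catch it stays at about 0.004.
- dock_catch (a joint): Steel catch hinged on top of the end block: an arm whose ramped tooth is lifted by the caddy's staple and drops behind it under its spring. 0 = down, about 0.2 rad at most while the staple passes. It works by itself when the caddy is pushed in; nothing to grip.
- bottle: White dropper bottle with blue cap, 34 mm wide, 113 mm high, standing loose in the front left half of the caddy's tray (floor 41 mm up), near a solder spool fixed on a pin. Origin under its middle, z up.
- meter: Yellow multimeter 166 x 85 x 58 mm, a loose bystander at the right of the bench. Origin under its middle.
Not all that is in view belongs to the job. What is shaped like the bottle but purple is not meant.

How it is judged (in metres and radians):
On the way:
1. still clear of the bay, the caddy has been pushed until all four castors trail straight (within 0.25 rad) (value of joint castor_fl between -0.25 and 0.25 rad and value of joint castor_fr between -0.25 and 0.25 rad and value of joint castor_rl between -0.25 and 0.25 rad and value of joint castor_rr between -0.25 and 0.25 rad and x of caddy in the frame of dock below -0.265 m and distance of caddy from where it was at the start of the episode above 0.03 m), for 0.2 s.
At the end, for the whole second after the job is handed in: The caddy stands in the bay at rest, let go, catch down (under 0.08 rad) behind its staple, buffer held pushed in by 2 to 6.5 mm, all castors within 0.35 rad of straight; bottle upright (0.3 rad) in the tray (value of joint dock_buffer between 0.002 and 0.0065 m and value of joint dock_catch below 0.08 rad and x of caddy in the frame of dock above -0.098 m and value of joint castor_fl between -0.35 and 0.35 rad and value of joint castor_fr between -0.35 and 0.35 rad and value of joint castor_rl between -0.35 and 0.35 rad and value of joint castor_rr between -0.35 and 0.35 rad and linear speed of caddy below 0.005 m/s and angle between caddy's own z axis and vertical below 0.12 rad and angle between bottle's own z axis and vertical below 0.3 rad and horizontal distance between bottle and caddy below 0.09 m); the robot touches nothing.
It fails at once if the caddy is shoved against the bay with more than 25 N (contact force between caddy and dock above 25 N).
It fails at once if the caddy is lifted off its wheels (12 mm) or tipped (0.15 rad) (height (world z) of caddy above 0.012 m or angle between caddy's own z axis and vertical above 0.15 rad).
It fails at once if the bottle is tipped over or leaves the tray (angle between bottle's own z axis and vertical above 0.6 rad or horizontal distance between bottle and caddy above 0.11 m).
It fails at once if a multimeter is shifted by more than 20 mm (distance of meter from where it was at the start of the episode above 0.02 m).
It also fails if it takes over 56 s, if anything falls off the work surface, if the arm or the gripper's body presses on something with over 40 N, if the wrist force passes 120 N, or if a joint passes its speed limit or range.

## Robot

A 6-joint arm with a two-finger parallel gripper is mounted at the origin on a cart in front of the work surface, level with it; the furniture and walls round the work are solid. World frame = base frame: x ahead of the robot, y to its left, z up, the work surface at z = 0. Lengths are in mm, angles in rad, forces in N, time in s.
With the tool pointing down it reaches from about 275 to 750 mm from the base axis. Payload 10.2 kg.
Tool frame: the origin (TCP) lies between the finger pads; the fingertips stand 22 mm ahead of it and the grasp point (between the pads) lies 3 mm ahead of it (ctrl.nose_length is the distance from the TCP to the fingertips, in mm); z points along the fingers, y is the line along which they close (so a half turn about z gives the same grasp; the last joint's range is limited). The gripper opens to 85 mm and grips with 20 to 120 N. Pads are 22 mm wide; open, the fingers measure 114 mm over their backs; the gripper's body (76 mm by 85 mm) begins 54 mm behind the grasp point. The pads swing forward as they close: fully open they stand 13 mm farther back than shut.
Start: joints at [-1.373, 0.313, 1.498, -0, 1.331, -0.223], TCP at [214.446, -479.212, 216.694] pointing down, gripper open.
Joint ranges: [-2.94, 2.94], [-0.97, 2.17], [0.19, 2.56], [-1.23, 4.37], [0.02, 3.11], [-2.88, 2.88]. Speed limits (rad/s): [2.39, 2.39, 3.01, 3.14, 3.14, 3.14].

## Interface

Orientations are given as a unit quaternion [w, x, y, z].
In Python, from rig import sense, imaging, ctrl gives the robot as it stands. The module is installed in compiled form; this text tells all that it offers.
- The arm moves only by the tool apply_moves, never from a script. Its argument "commands" is a list of rows, each a list of 5 numbers: the gripper command: -1 is fully open, 1 is shut, values between are in proportion, then the shift along the tool's x, y, z in mm, then the turn about the tool's z in degrees. A call has 1 to 20 rows; each row shifts and turns the commanded pose from where the row before left it, along the tool's axes as they then stand; what a row does not reach is not made up. A row lasts 1/8 s, in which the tool goes at most 62.5 mm and 10.7 degrees, less where a joint would pass 70% of its speed; a pose out of reach is approached as far as the arm can. A call is refused whole if a number of a shift passes 62.5 or a number of a turn 10.7, either way. A call with a gripper value outside its range is refused whole. The fingers move at their own pace and stop on an object; "newtons" is the grip in N (left out, the last holds). Time passes only in rows, so rows that do not move let the fingers close. It gives the time, the measured TCP pose, the force, the opening and the grip force at its end, in the units of the state.
- sense(): the state, without advancing time (a new reading comes with each control period).
- imaging.capture(name): name is "side" or "top"; returns the picture (480x640x3 uint8, blue, green, red); there is no depth.
- imaging.calibration(name): a dict with "camera_matrix" (3x3 intrinsics, pixels), "k1" (the pictures are not rectified: a ray, as slopes to the right and down, at radius r is drawn at 1 + k1 r^2 times it, then the intrinsics apply), "world_to_cam" (4x4, takes a point from world to camera coordinates). Camera axes: x right, y up, looking along -z (the intrinsics and any distortion apply to the point x, -y, -z); pixel columns grow to the right and rows downward; lengths in mm; the calibration is good to about 2 mm. A picture is of the moment at which its call begins. calibration takes no time and is no camera call.
- ctrl.finish_job(): hands the job in; it is judged then, once.
The state is a dict: "time_s": time; "joints": joint angles; "dq": joint speeds; "tau": joint torques, N m; "eef_pos": TCP position; "ee_rot": TCP orientation; "force": force on the tool from outside, world axes, zero at the start; "wrist_torque": the same for the moment, N m; "grip_width": opening from 0.0 (shut) to 1.0 (fully open); "grip_force": force on a finger pad.
Only numpy, scipy, OpenCV 4.12 (cv2) and the standard library are available. Lean on these libraries where they do the work, as an engineer would, in place of code of your own. Each camera call takes 0.05 s, during which the arm holds its last target. There are 200 camera calls.

## Working session

There is one attempt and no reset: what is moved stays moved. The work goes in short steps, Python scripts to look and compute and a tool call to move; the robot and the scene stay as the last step left them, time stands still between calls to the robot, and variables do not carry over. Pictures are saved under pics/ and viewed, at most 10 in all, crops included, and the job is handed in when it is done.

Besides the shell and the picture viewer there is one more tool, called after "Emit:" in YAML: its name, and indented under it one key for each argument. apply_moves: Moves the arm, as the interface text tells. Its arguments: {"type":"object","properties":{"commands":{"type":"array","items":{"type":"array","items":{"type":"number"}}},"newtons":{"type":"number"}},"required":["commands"]}

```bash
mkdir -p pics; cat > h.py <<'E'
import numpy as np, cv2
from rig import sense, imaging, ctrl
def ray(name,u,v):
    c=imaging.calibration(name);K=np.array(c["camera_matrix"]);T=np.array(c["world_to_cam"])
    d=cv2.undistortPoints(np.array([[[u,v]]],float),K,np.array([c["k1"],0,0,0,0.]))[0,0]
    R=T[:3,:3];o=-R.T@T[:3,3]
    return o,R.T@np.array([d[0],-d[1],-1])
def plane(name,u,v,z):
    o,d=ray(name,u,v);return o+d*(z-o[2])/d[2]
def proj(name,p):
    c=imaging.calibration(name);K=np.array(c["camera_matrix"]);T=np.array(c["world_to_cam"])
    q=T[:3,:3]@np.array(p,float)+T[:3,3];s=np.array([q[0],-q[1]])/-q[2];s=s*(1+c["k1"]*(s@s))
    return K[:2,:2]@s+K[:2,2]
E
python3 - <<'E'
from h import *
for n in("side","top"):
    cv2.imwrite(f"pics/{n}0.png",imaging.capture(n)); o,d=ray(n,320,240);print(n,o.round(),d.round(2))
print(sense())
E
```

```text
side [1477. -141. 1433.] [-0.58  0.04 -0.81]
top [ 206.  -55. 1535.] [ 0.2   0.01 -0.98]
{'time_s': 0.1, 'joints': array([-1.37339180e+00,  3.13424414e-01,  1.49831616e+00, -4.22867364e-06,
        1.33099711e+00, -2.23403391e-01]), 'dq': array([ 0.00026412, -0.00137847, -0.002942  , -0.00086098,  0.00050364,
       -0.00053707]), 'tau': array([ 2.74523656e-03, -4.12901115e+01, -2.60141301e+01, -2.15108489e-04,
        3.01436485e-03,  1.31868042e-06]), 'eef_pos': array([ 214.40188417, -478.97569824,  216.19369462]), 'ee_rot': array([-5.72489769e-04,  9.77946360e-01,  2.08855427e-01,  5.38873792e-06]), 'force': array([-0.43313415, -0.58729003,  0.15495515]), 'wrist_torque': array([ 0.02844662, -0.04605044, -0.0015734 ]), 'grip_force': 0.0, 'grip_width': 1.0012663360389973}
```

View pics/top0.png

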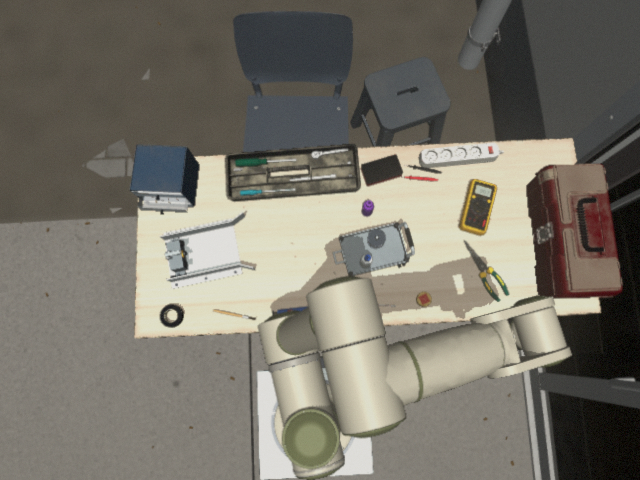

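View pics/side0.png

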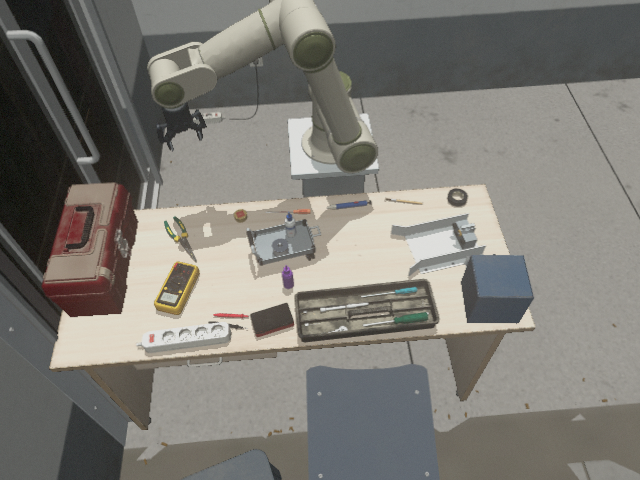

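```bash
python3 - <<'E'
from h import *
a=cv2.imread("pics/top0.png");b=cv2.imread("pics/side0.png")
A=cv2.resize(a[195:305,155:425],None,fx=2.9,fy=2.9,interpolation=cv2.INTER_CUBIC)
B=cv2.resize(b[195:285,235:495],None,fx=3,fy=3,interpolation=cv2.INTER_CUBIC)[:, :783]
print(A.shape,B.shape)
B=B[:,:783];A=A[:,:783];cv2.imwrite("pics/c0.png",np.vstack([A,B[:,:783] if B.shape[1]>=783 else cv2.copyMakeBorder(B,0,0,0,783-B.shape[1],0)]))
E
```

```text
(319, 783, 3) (270, 780, 3)
```

View pics/c0.png

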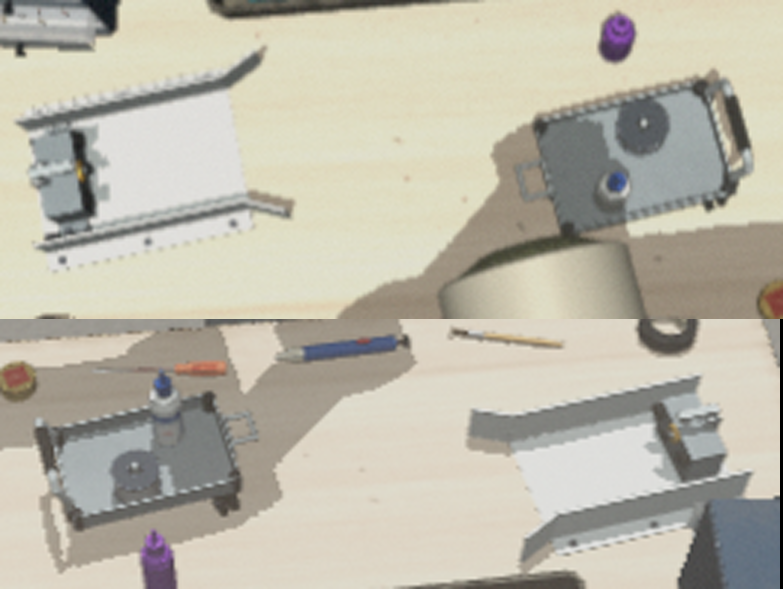

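```bash
python3 - <<'E'
from h import *
T=lambda x,y,z:plane("top",155+x/2.9,195+y/2.9,z).round(1)
S=lambda x,y,z:plane("side",235+x/3,195+(y-319)/3,z).round(1)
print("tray top");[print(T(x,y,62)) for x,y in[(538,122),(706,84),(733,196),(568,233)]]
print("tray side");[print(S(x,y,62)) for x,y in[(50,440),(80,527),(238,483),(209,401)]]
print("grip",T(728,95,105),T(744,148,105),S(42,428,105),S(50,472,105))
print("staple tip",T(520,181,66),S(254,427,66))
print("fence far top inner",T(22,124,50),T(232,80,50),T(264,50,50)); print("near",T(40,243,50),T(248,197,50),T(290,210,50))
print("plate edge near: ",T(55,270,0),T(253,226,0))
print("side far fence",S(555,517,50),S(748,475,50),"mouth",S(525,548,50)," near",S(512,416,50),S(698,378,50),"mouth",S(473,411,50))
print("floor inner side: near", S(517,452,0),"far fence floor hidden")
E
```

```text
tray top
[ 517.2 -105.1   62. ]
[ 547.7 -277.4   62. ]
[ 431.8 -295.2   62. ]
[ 403.3 -128.5   62. ]
tray side
[ 456.1 -295.2   62. ]
[ 569.  -265.8   62. ]
[ 530.1 -101.7   62. ]
[ 420.5 -124.3   62. ]
grip [ 525.6 -291.6  105. ] [ 471.9 -302.8  105. ] [ 472.  -298.4  105. ] [ 528.3 -290.7  105. ]
staple tip [457.3 -83.7  66. ] [462.8 -79.3  66. ]
fence far top inner [544.7 421.4  50. ] [579.7 204.9  50. ] [609.8 171.6  50. ]
near [421.2 401.2  50. ] [457.6 190.4  50. ] [442.3 148.3  50. ]
plate edge near:  [399.6 400.5   0. ] [435.4 193.9   0. ]
side far fence [594.9 218.6  50. ] [562.2 427.3  50. ] mouth [629.  181.3  50. ]  near [462.8 197.9  50. ] [431.2 407.4  50. ] mouth [452.2 157.6  50. ]
floor inner side: near [475.3 206.9   0. ] far fence floor hidden
```

Emit:
apply_moves:
  commands:
    - [-1,0,0,0,6.9]
    - [-1,0,0,0,6.9]
    - [-1,39,-16,0,0]
    - [-1,39,-16,0,0]
    - [-1,39,-16,0,0]
    - [-1,39,-16,0,0]
    - [-1,39,-16,0,0]
    - [-1,39,-16,0,0]
    - [-1,39,-16,0,0]
    - [-1,40,-17,0,0]
    - [-1,0,0,0,0]
    - [-1,0,0,0,0]
  newtons: 40

```text
time_s: 1.6
eef_pos: [498.9, -296.4, 216.3]
ee_rot: [-0.0, 0.996, 0.09, -0.0]
force: [-0.1, 0.2, 0.7]
grip_width: 1.002
grip_force: 0.0
```

Emit:
apply_moves:
  commands:
    - [0,0,0,0,0]
    - [0,0,0,20,0]
    - [0,0,0,20,0]
    - [0,0,0,20,0]
    - [0,0,0,20,0]
    - [0,0,0,16,0]
    - [0,0,0,12,0]
    - [0,0,0,0,0]

```text
time_s: 2.6
eef_pos: [499.0, -296.2, 108.1]
ee_rot: [-0.0, 0.996, 0.09, -0.0]
force: [-0.3, -0.4, 1.1]
grip_width: 0.501
grip_force: 0.0
```

```bash
python3 - <<'E'
from h import *
a=imaging.capture("top");b=imaging.capture("side");cv2.imwrite("pics/t1.png",a);cv2.imwrite("pics/s1.png",b)
A=cv2.resize(a[195:305,155:425],(783,319),interpolation=cv2.INTER_CUBIC)
B=cv2.resize(b[195:285,235:496],(783,270),interpolation=cv2.INTER_CUBIC)
cv2.imwrite("pics/c1.png",np.vstack([A,B]));print(sense()["eef_pos"])
E
```

```text
[ 499.50622004 -296.55643272  109.26850126]
```

View pics/c1.png

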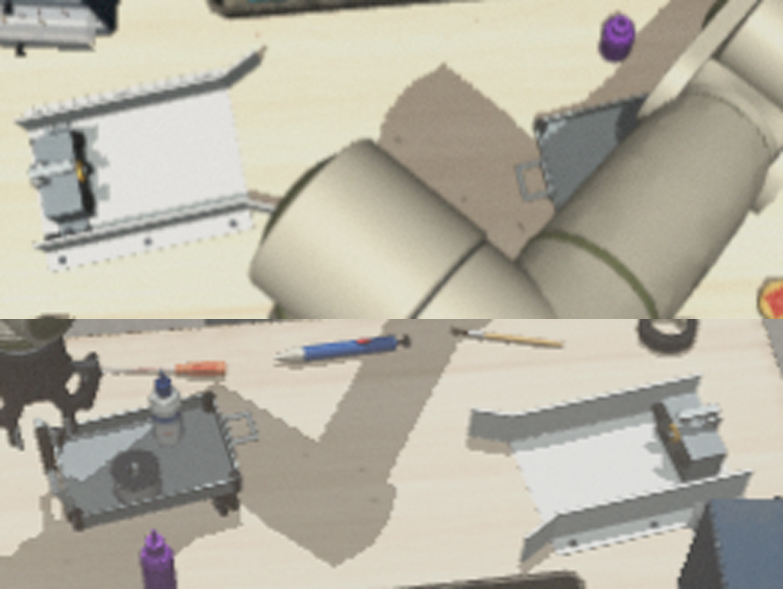

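```bash
python3 - <<'E'
from h import *
C=lambda p:((proj("side",p)-[235,195])*3+[0,319]).round()
t=np.array([499.5,-296.5,0]);y=np.array([.179,-.984,0])
for k in(21,-21,0):
  for z in(87,109,140):print(k,z,C(t+k*y+[0,0,z]))
b=cv2.imread("pics/s1.png");cv2.imwrite("pics/c2.png",cv2.resize(b[190:270,200:310],(770,560),interpolation=cv2.INTER_CUBIC))
E
```

```text
21 87 [ 26. 464.]
21 109 [ 23. 452.]
21 140 [ 19. 434.]
-21 87 [ 66. 455.]
-21 109 [ 64. 443.]
-21 140 [ 60. 424.]
0 87 [ 46. 460.]
0 109 [ 44. 447.]
0 140 [ 40. 429.]
```

View pics/c2.png

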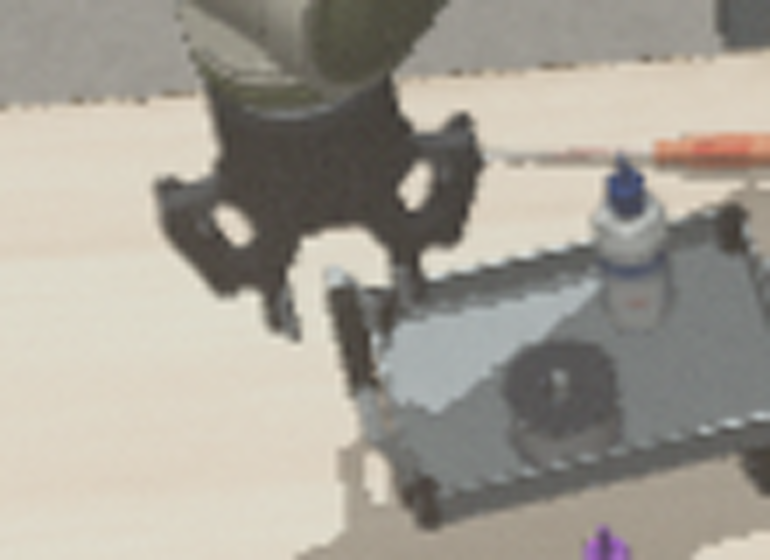

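```bash
python3 - <<'E'
from h import *
y=np.array([np.cos(np.radians(-65.9)),np.sin(np.radians(-65.9)),0])
for k in(48,-48):
  for z in(194,207):print(k,z,proj("side",np.array([214.4,-479,z])+k*y).round())
a=cv2.imread("pics/side0.png")[80:160,140:230];b=cv2.imread("pics/s1.png")[200:270,220:320]
cv2.imwrite("pics/c3.png",np.hstack([cv2.resize(a,(450,400),interpolation=2),cv2.resize(cv2.imread("pics/side0.png")[210:280,235:295],(343,400),interpolation=2)]))
for n in("side","top"):
  c=imaging.calibration(n);print(np.round(c["camera_matrix"],1),c["k1"])
E
```

```text
48 194 [175. 161.]
48 207 [174. 158.]
-48 194 [203. 150.]
-48 207 [202. 147.]
[[536.6   0.  320.8]
 [  0.  536.6 236.4]
 [  0.    0.    1. ]] 0.025397756892325915
[[515.4   0.  326.6]
 [  0.  515.4 235.1]
 [  0.    0.    1. ]] -0.06097692450507134
```

View pics/c3.png

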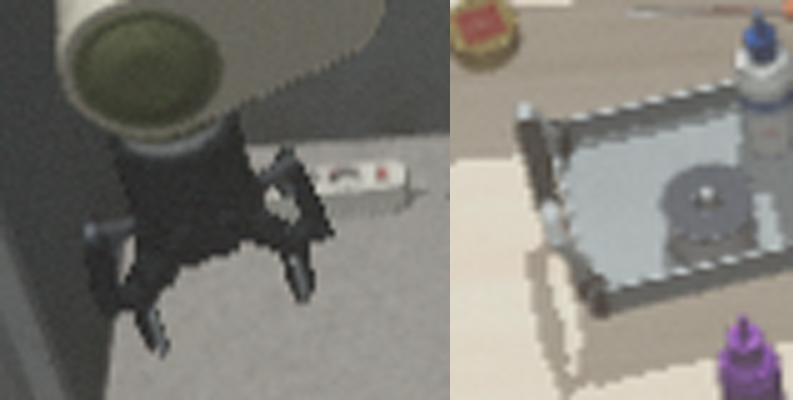

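```bash
python3 - <<'E'
from h import *
T=lambda x,y,z:plane("top",155+x/2.9,195+y/2.9,z).round(1)
S=lambda x,y,z:plane("side",235+x/3,195+(y-319)/3,z).round(1)
print("cap",T(618,180,150),S(163,378,150))
print("spool pin",T(644,122,60),S(135,468,60))
print("tape",plane("top",172,315,5),plane("side",457.5,197.5,5))
print("red disc",plane("top",424,299,10),plane("side",240,214.5,10))
print("table corner",plane("top",136,337.5,0),plane("side",486,185.5,0))
print("bolts",T(63,260,0),T(148,241,0),T(234,223,0),"far fence bolts",S(573,541,0),S(655,525,0))
def tri(a,b):
    (o,d),(p,e)=a,b;A=np.array([d,-e]).T;s=np.linalg.lstsq(A,p-o,rcond=None)[0];q,r=o+d*s[0],p+e*s[1];return ((q+r)/2).round(1),(q-r).round(1)
tt=lambda x,y:ray("top",155+x/2.9,195+y/2.9);ss=lambda x,y:ray("side",235+x/3,195+(y-319)/3)
print(tri(tt(618,180),ss(163,378)),tri(tt(644,122),ss(135,468)),tri(tt(736,122),ss(46,450)))
print(tri(ray("top",172,315),ray("side",457.5,197.5)),tri(ray("top",136,337.5),ray("side",486,185.5)))
E
```

```text
cap [ 439.1 -174.   150. ] [ 454.4 -170.   150. ]
spool pin [ 512.1 -212.    60. ] [ 499.5 -207.2   60. ]
tape [319.22525708 404.31656815   5.        ] [319.73515781 408.97584934   5.        ]
red disc [ 328.68635699 -342.75389365   10.        ] [ 325.92341538 -339.6198953    10.        ]
table corner [258.20951767 513.16017412   0.        ] [271.4487624  522.53820946   0.        ]
bolts [409.6 392.2   0. ] [425.1 303.5   0. ] [439.5 213.7   0. ] far fence bolts [594.5 244.5  -0. ] [582.8 334.2  -0. ]
(array([ 441.8, -172.9,  134.7]), array([-0.3, -5. ,  0.4])) (array([ 509.3, -208.5,   74. ]), array([-0.2, -3.9,  0.4])) (array([ 498.6, -296.2,  102.8]), array([-0.2, -2.7,  0.4]))
(array([319.5, 406.8,   4.3]), array([-0.4, -4.3, -1.3])) (array([259.3, 524.3, -15.6]), array([-1. , -9.4, -3.5]))
```

Emit:
apply_moves:
  commands:
    - [0.4,0,0,0,0]
    - [0.6,0,0,0,0]
    - [1,0,0,0,0]
    - [1,0,0,0,0]
    - [1,0,0,0,0]
    - [1,0,0,0,0]
  newtons: 30

```text
time_s: 3.45
eef_pos: [499.3, -296.3, 108.7]
ee_rot: [-0.0, 0.996, 0.09, -0.0]
force: [-0.4, 0.2, -0.0]
grip_width: -0.001
grip_force: 0.0
```

```bash
python3 - <<'E'
from h import *
b=imaging.capture("side");cv2.imwrite("pics/s2.png",b);cv2.imwrite("pics/c4.png",cv2.resize(b[190:270,200:310],(770,560),interpolation=cv2.INTER_CUBIC))
s=sense();print(s["eef_pos"],s["grip_width"],s["grip_force"],s["force"])
E
```

```text
[ 499.30437297 -296.29804297  108.7028061 ] 0.0002621660594174091 0.0 [-0.15943995 -0.05979529  0.03972942]
```

View pics/c4.png

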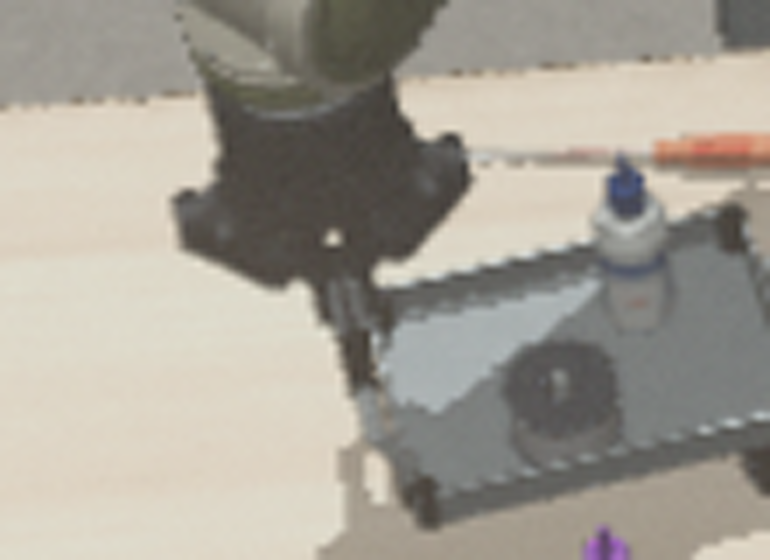

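```bash
python3 - <<'E'
from h import *
print(ctrl.nose_length)
# observed shut tip in side view
for z in (87,100,110,115,120,130):print(z,proj("side",[499.3,-296.3,z]).round(1), proj("side",[510,-294.3,z]).round(1))
print("seen",200+350/7,190+330/7)
E
```

```text
22.0
87 [250.5 241.8] [251.2 244.6]
100 [250.  239.4] [250.6 242.1]
110 [249.6 237.5] [250.2 240.2]
115 [249.4 236.5] [250.  239.3]
120 [249.2 235.5] [249.8 238.3]
130 [248.7 233.6] [249.4 236.4]
seen 250.0 237.14285714285714
```

Emit:
apply_moves:
  commands:
    - [0,0,0,0,0]
    - [0,0,0,0,0]
    - [0,0,0,0,0]
    - [0,0,0,7,0]
    - [0,0,0,7,0]
    - [0,0,0,7,0]
    - [0,0,0,7,0]
    - [0.4,0,0,0,0]
    - [0.5,0,0,0,0]
    - [0.6,0,0,0,0]
    - [0.7,0,0,0,0]
    - [1,0,0,0,0]
    - [1,0,0,0,0]
    - [1,0,0,0,0]
  newtons: 30

```text
time_s: 5.25
eef_pos: [499.4, -296.4, 80.9]
ee_rot: [0.0, 0.996, 0.09, 0.0]
force: [0.2, -0.2, 2.7]
grip_width: 0.147
grip_force: 29.3
```

```bash
python3 - <<'E'
from h import *
b=imaging.capture("side");cv2.imwrite("pics/s3.png",b);cv2.imwrite("pics/c5.png",cv2.resize(b[190:270,200:310],(770,560),interpolation=cv2.INTER_CUBIC))
s=sense();print(s["eef_pos"],s["grip_width"],s["grip_force"],s["force"])
E
```

```text
[ 499.44732396 -296.3917457    80.94300961] 0.14931228040248704 29.36762273311615 [-0.67033468  0.56166385  3.84010954]
```

View pics/c5.png

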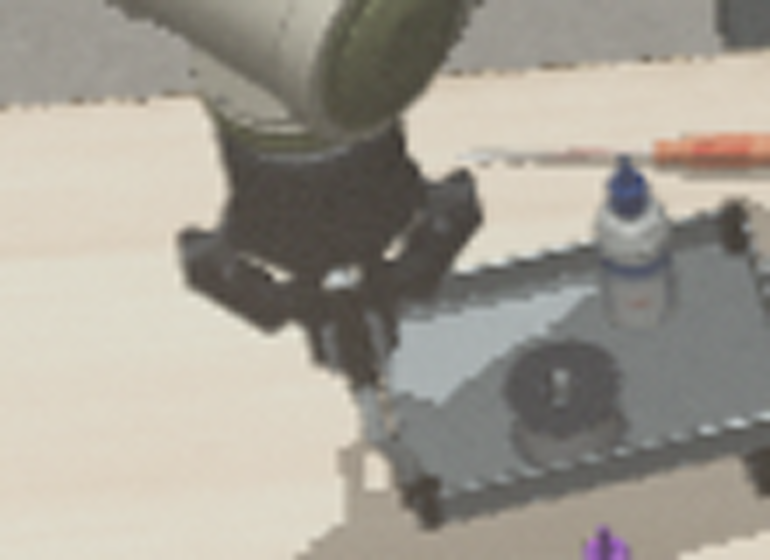

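Emit:
apply_moves:
  commands:
    - [1,0,-2,0,0]
    - [1,0,-4,0,0]
    - [1,0,-6,0,0]
    - [1,0,-6,0,0]
    - [1,0,-6,0,0]
    - [1,0,-6,0,0]
    - [1,0,-6,0,0]
    - [1,0,-6,0,0]
    - [1,0,-6,0,0]
    - [1,0,-6,0,0]
    - [1,0,-6,0,0]
    - [1,0,-6,0,0]
    - [1,0,-6,0,0]
    - [1,0,-6,0,0]
    - [1,0,-6,0,0]
    - [1,0,-6,0,0]
    - [1,0,-6,0,0]
    - [1,0,-6,0,0]
    - [1,0,-6,0,0]
    - [1,0,-6,0,0]
  newtons: 40

```text
time_s: 7.8
eef_pos: [479.0, -183.7, 81.0]
ee_rot: [0.0, 0.996, 0.09, 0.0]
force: [0.9, -1.2, 5.0]
grip_width: 0.141
grip_force: 40.1
```

Emit:
apply_moves:
  commands:
    - [1,0,-6,0,0]
    - [1,0,-6,0,0]
    - [1,0,-4,0,0]
    - [1,0,-2,0,0]
    - [1,0,0,0,0]
    - [1,0,0,0,0]

```text
time_s: 8.55
eef_pos: [475.7, -165.9, 80.9]
ee_rot: [-0.0, 0.996, 0.09, 0.0]
force: [0.0, -0.1, 5.0]
grip_width: 0.147
grip_force: 40.2
```

```bash
python3 - <<'E'
from h import *
a=imaging.capture("top");b=imaging.capture("side");cv2.imwrite("pics/t4.png",a);cv2.imwrite("pics/s4.png",b)
A=cv2.resize(a[195:300,150:410],(780,315),interpolation=cv2.INTER_CUBIC)
B=cv2.resize(b[190:280,240:500],(780,270),interpolation=cv2.INTER_CUBIC)
cv2.imwrite("pics/c6.png",np.vstack([A,B]));s=sense();print(s["eef_pos"],s["force"],s["grip_width"])
E
```

```text
[ 475.73904698 -165.90494443   80.91298317] [0.66458061 0.96311087 7.33324757] 0.14785784874513686
```

View pics/c6.png

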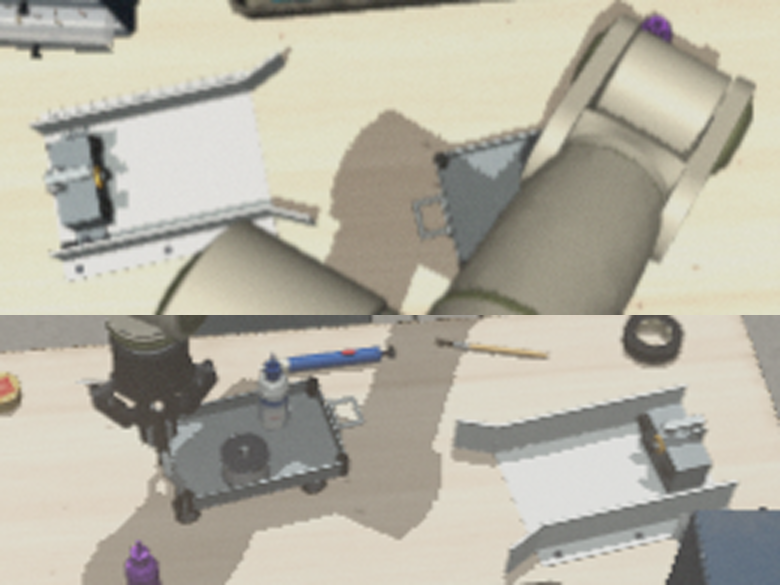

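```bash
python3 - <<'E'
from h import *
T=lambda x,y,z:plane("top",150+x/3,195+y/3,z)
S=lambda x,y,z:plane("side",240+x/3,190+(y-315)/3,z)
g=np.array([475.7,-165.9,0])
for p in (T(417,219,66),S(362,411,66)):
    d=p-g;print(p.round(1),np.hypot(*d[:2]),np.degrees(np.arctan2(d[1],d[0])))
f,r=S(345,462,62),S(181,499,62);d=f-r;print("right rim side",f,r,np.degrees(np.arctan2(d[1],d[0])))
f,r=T(437,155,62),T(535,127,62);d=f-r;print("right rim top",f,r,np.degrees(np.arctan2(d[1],d[0])))
f,r=T(437,155,62),T(463,262,62);d=f-r;print("front rim top",f,r,np.degrees(np.arctan2(d[1],d[0]))+90)
E
```

```text
[433.1  48.2  66. ] 218.28393689255233 101.25940547759198
[439.6  54.6  66. ] 223.48483776701335 99.30750741637495
right rim side [501.69250511  28.86014433  62.        ] [ 532.25781072 -145.34092842   62.        ] 99.95181173577556
right rim top [495.36717412  26.84122048  62.        ] [518.20960469 -69.5352584   62.        ] 103.33377546664055
front rim top [495.36717412  26.84122048  62.        ] [389.96338552   5.98395541  62.        ] 101.1930706006647
```

Emit:
apply_moves:
  commands:
    - [1,0,-1,0,0.9]
    - [1,1,-3,0,0]
    - [1,3,-4,0,0]
    - [1,5,-5,0,0]
    - [1,6,-5,0,0]
    - [1,6,-5,0,0]
    - [1,6,-5,0,0]
    - [1,6,-5,0,0]
    - [1,6,-5,0,0]
    - [1,6,-5,0,0]
    - [1,6,-5,0,0]
    - [1,6,-5,0,0]
    - [1,6,-5,0,0]
    - [1,6,-5,0,0]
    - [1,6,-5,0,0]
    - [1,6,-5,0,0]
    - [1,6,-5,0,0]
    - [1,6,-5,0,0]
    - [1,6,-4,0,0]
    - [1,4,-4,0,0]
  newtons: 60

```text
time_s: 11.15
eef_pos: [562.3, -59.2, 81.0]
ee_rot: [-0.0, 0.997, 0.082, -0.0]
force: [-0.5, -1.4, 6.7]
grip_width: 0.134
grip_force: 58.7
```

```bash
cat > m.py <<'E'
from h import *
s=sense();e=s["eef_pos"];a=np.radians(99.4);u=np.array([np.cos(a),np.sin(a)]);d=e[:2]-[498,328]
q=s["ee_rot"];print("heading",np.degrees(2*np.arctan2(q[2],q[1]))+90)
print(e.round(1),"dock caddy x",d@u+100,"left",d@[-u[1],u[0]]*1 if 0 else d@np.array([-u[1],u[0]]),s["force"].round(1),s["grip_width"])
E
python3 m.py
```

```text
heading 99.43648438590158
[562.3 -59.2  81. ] dock caddy x -292.5262792662251 left -0.23389532397656865 [-0.5 -1.4  6.7] 0.13401452399005354
```

```bash
python3 - <<'E'
from h import *
a=imaging.capture("top");b=imaging.capture("side");cv2.imwrite("pics/t5.png",a);cv2.imwrite("pics/s5.png",b)
A=cv2.resize(a[200:285,155:355],(800,340),interpolation=cv2.INTER_CUBIC)
B=cv2.resize(b[207:272,300:500],(800,260),interpolation=cv2.INTER_CUBIC)
cv2.imwrite("pics/c7.png",np.vstack([A,B]))
E
```

```text
(no output)
```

View pics/c7.png

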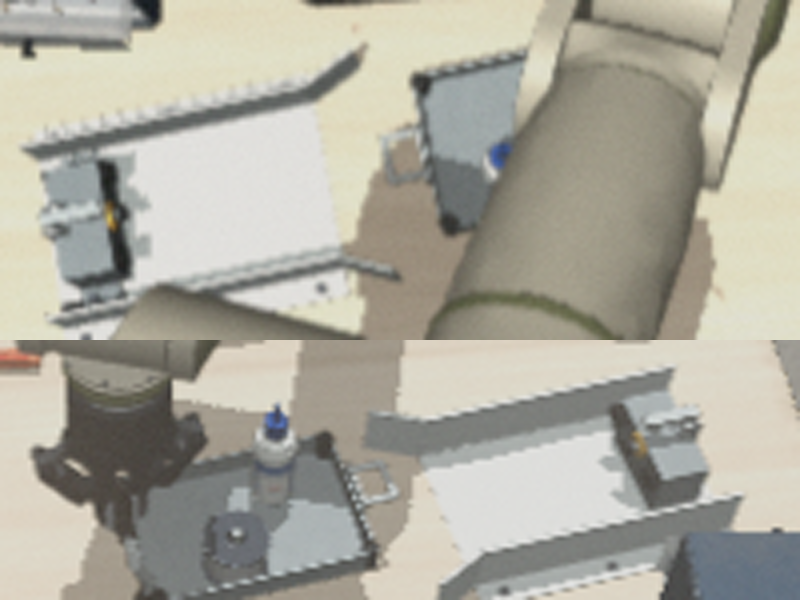

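```bash
python3 - <<'E'
from h import *
T=lambda x,y,z:plane("top",155+x/4,200+y/4,z)
S=lambda x,y,z:plane("side",300+x/4,207+(y-340)/4,z)
a=np.radians(99.4);u=np.array([np.cos(a),np.sin(a)]);n=np.array([-u[1],u[0]])
def D(t,p):d=p[:2]-[498,328];print(t,"x %.1f left %.1f"%(d@u,d@n))
D("staple T",T(387,159,66));D("staple S",S(394,481,66))
D("cornR T",T(417,82,62));D("cornL T",T(448,227,62))
D("cornR S",S(374,560,62));D("cornL S",S(324,440,62))
D("fence far top T",T(318,97,50));D("fence near top T",T(343,250,50))
D("far back T",T(27,149,50));D("near back T",T(55,320,50))
D("tip far T",T(362,45,50));D("tip near T",T(398,276,50))
D("plunger T",T(111,214,46));D("plunger S",S(640,440,46))
D("far fence S",S(487,553,50));D("far back S",S(742,497,50));D("near S",S(420,423,50));D("near back S",S(672,370,50))
D("tip far S",S(443,590,50));D("tip near S",S(370,412,50))
D("catch tip T",T(108,212,66)); D("plate floor mid near S",S(425,455,0))
E
```

```text
staple T x -175.7 left 5.1
staple S x -169.4 left -4.3
cornR T x -207.5 left -48.1
cornL T x -209.4 left 63.2
cornR S x -207.0 left -67.7
cornL S x -208.4 left 50.3
fence far top T x -132.4 left -55.8
fence near top T x -130.1 left 61.2
far back T x 86.7 left -63.4
near back T x 85.4 left 67.3
tip far T x -171.6 left -88.1
tip near T x -165.9 left 88.6
plunger T x 33.7 left -2.5
plunger S x 39.6 left -3.5
far fence S x -117.6 left -76.5
far back S x 92.1 left -77.8
near S x -125.2 left 54.9
near back S x 90.5 left 53.3
tip far S x -161.7 left -99.7
tip near S x -160.3 left 75.8
catch tip T x 30.8 left 0.3
plate floor mid near S x -114.3 left 56.8
```

Emit:
apply_moves:
  commands:
    - [1,1,-3,0,0]
    - [1,1,-4,0,0]
    - [1,1,-5,0,0]
    - [1,1,-5,0,0]
    - [1,0,-5,0,0]
    - [1,0,-5,0,0]
    - [1,0,-5,0,0]
    - [1,0,-5,0,0]
    - [1,0,-5,0,0]
    - [1,0,-5,0,0]
    - [1,0,-5,0,0]
    - [1,0,-4,0,0]
    - [1,0,-3,0,0]
    - [1,0,0,0,0]
  newtons: 40

```text
time_s: 13.0
eef_pos: [556.7, -0.3, 81.0]
ee_rot: [-0.0, 0.997, 0.082, 0.0]
force: [1.5, 0.6, 6.2]
grip_width: 0.136
grip_force: 58.5
```

```bash
python3 m.py
```

```text
heading 99.42409885796775
[ 5.567e+02 -3.000e-01  8.100e+01] dock caddy x -233.48272460158438 left -4.3332838518401715 [1.5 0.6 6.2] 0.13604043427323678
```

Emit:
apply_moves:
  commands:
    - [0.55,0,0,0,0]
    - [0.55,0,0,0,0]
    - [0.55,0,0,0,0]
    - [0.55,0,-2,0,0]
    - [0.55,0,-3,0,0]
    - [0.55,0,-3,0,0]
    - [0.55,0,-3,0,0]
    - [0.55,0,-3,0,0]
    - [0.55,0,-3,0,0]
    - [0.55,0,-3,0,0]
    - [0.55,0,-3,0,0]
    - [0.55,0,-3,0,0]
    - [0.55,0,-3,0,0]

```text
time_s: 14.62
eef_pos: [551.9, 27.9, 80.7]
ee_rot: [0.0, 0.997, 0.082, 0.0]
force: [0.3, -0.6, -0.3]
grip_width: 0.224
grip_force: 0.2
```

```bash
python3 m.py
```

```text
heading 99.41371061196384
[551.9  27.9  80.7] dock caddy x -204.88938329925855 left -4.199182217638338 [ 0.3 -0.6 -0.3] 0.22410544652252937
```

Emit:
apply_moves:
  commands:
    - [0.55,0,-3,0,0]
    - [0.55,0,-3,0,0]
    - [0.55,0,-3,0,0]
    - [0.55,0,-3,0,0]
    - [0.55,0,-3,0,0]
    - [0.55,0,-3,0,0]
    - [0.55,0,-3,0,0]
    - [0.55,0,-3,0,0]
    - [0.55,0,-3,0,0]
    - [0.55,0,-3,0,0]

```text
time_s: 15.88
eef_pos: [547.0, 57.4, 80.7]
ee_rot: [0.0, 0.997, 0.082, -0.0]
force: [0.1, -0.5, -0.6]
grip_width: 0.23
grip_force: 0.3
```

Emit:
apply_moves:
  commands:
    - [0.55,0,-3,0,0]
    - [0.55,0,-3,0,0]
    - [0.55,0,-3,0,0]
    - [0.55,0,-3,0,0]
    - [0.55,0,-3,0,0]
    - [0.55,0,-3,0,0]
    - [0.55,0,-3,0,0]
    - [0.55,0,-3,0,0]
    - [0.55,0,-3,0,0]

```text
time_s: 17.0
eef_pos: [542.6, 84.1, 80.7]
ee_rot: [0.0, 0.997, 0.082, -0.0]
force: [-0.8, -0.9, -0.3]
grip_width: 0.227
grip_force: 0.4
```

```bash
python3 m.py; python3 - <<'E'
from h import *
cv2.imwrite("pics/s6.png",imaging.capture("side"))
E
```

```text
heading 99.40936378579177
[542.6  84.1  80.7] dock caddy x -147.91167400491824 left -4.1802311727711015 [-0.8 -0.9 -0.3] 0.2271428016602168
```

Emit:
apply_moves:
  commands:
    - [0.55,0,-3,0,0]
    - [0.55,0,-3,0,0]
    - [0.55,0,-3,0,0]
    - [0.55,0,-3,0,0]
    - [0.55,0,-3,0,0]
    - [0.55,0,-3,0,0]
    - [0.55,0,-2,0,0]
    - [0.55,0,-2,0,0]
    - [0.55,0,-2,0,0]
    - [0.55,0,-2,0,0]
    - [0.55,0,-2,0,0]
    - [0.55,0,-1,0,0]
    - [0.55,0,-1,0,0]

```text
time_s: 18.68
eef_pos: [537.7, 113.6, 80.7]
ee_rot: [0.0, 0.997, 0.082, -0.0]
force: [0.4, -1.4, -0.0]
grip_width: 0.22
grip_force: 0.4
```

```bash
python3 m.py; cat > cap.py <<'E'
from h import *
b=imaging.capture("side");hsv=cv2.cvtColor(b,cv2.COLOR_BGR2HSV)
m=cv2.inRange(hsv,(108,130,60),(125,255,255));m[:150]=0;m[300:]=0
n,l,st,c=cv2.connectedComponentsWithStats(m)
for i in range(1,n):
    if st[i,4]>8:print(c[i].round(1),st[i,4],plane("side",*c[i],145).round(1))
cv2.imwrite("pics/s7.png",b)
E
python3 cap.py
```

```text
heading 99.40973111423382
[537.7 113.6  80.7] dock caddy x -118.04343878012918 left -4.174530081261452 [ 0.4 -1.4 -0. ] 0.2196873969832595
```

```bash
sed -i 's/(108,130,60),(125,255,255)/(100,90,40),(130,255,255)/;s/>8:/>3:/' cap.py; python3 cap.py; python3 - <<'E'
from h import *
for f in("side0","s5","s6"):
    b=cv2.imread(f"pics/{f}.png");m=cv2.inRange(cv2.cvtColor(b,cv2.COLOR_BGR2HSV),(100,90,40),(130,255,255))
    n,l,st,c=cv2.connectedComponentsWithStats(m)
    print(f,[(c[i].round(1),st[i,4],plane("side",*c[i],145).round(1)) for i in range(1,n) if 5<st[i,4]<90])
E
```

```text
[351.4 203.7] 84 [425.7  24.  145. ]
[423.1 217.9] 14 [502.  233.3 145. ]
side0 [(array([347.3, 204.1]), np.int32(19), array([426.1,  11.1, 145. ])), (array([288.4, 216.1]), np.int32(10), array([ 455.7, -173.3,  145. ]))]
s5 [(array([361.6, 202.6]), np.int32(31), array([424.4,  55.9, 145. ])), (array([368.6, 226.9]), np.int32(14), array([520.1,  64.7, 145. ]))]
s6 [(array([346.8, 204.3]), np.int32(63), array([426.9,   9.3, 145. ])), (array([413.9, 219.3]), np.int32(13), array([504.9, 204.8, 145. ]))]
```

Emit:
apply_moves:
  commands:
    - [0.55,0,-2,0,0]
    - [0.55,0,-2,0,0]
    - [0.55,0,-2,0,0]
    - [0.55,0,-2,0,0]
    - [0.55,0,-2,0,0]
    - [0.55,0,-2,0,0]
    - [0.55,0,-2,0,0]

```text
time_s: 19.65
eef_pos: [535.4, 127.5, 80.7]
ee_rot: [-0.0, 0.997, 0.082, 0.0]
force: [0.3, -1.2, -0.1]
grip_width: 0.225
grip_force: 0.4
```

Emit:
apply_moves:
  commands:
    - [0.55,0,-1,0,0]
    - [0.55,0,-1,0,0]
    - [0.55,0,-1,0,0]
    - [0.55,0,0,0,0]

```text
time_s: 20.15
eef_pos: [534.9, 130.4, 80.7]
ee_rot: [-0.0, 0.997, 0.082, -0.0]
force: [-0.3, -0.1, -0.9]
grip_width: 0.224
grip_force: 0.0
```

Emit:
apply_moves:
  commands:
    - [0.55,0,-1,0,0]
    - [0.55,0,-1,0,0]
    - [0.55,0,-1,0,0]
    - [0.55,0,-1,0,0]

```text
time_s: 20.65
eef_pos: [534.3, 134.3, 80.7]
ee_rot: [0.0, 0.997, 0.082, -0.0]
force: [0.0, -1.1, -0.3]
grip_width: 0.228
grip_force: 0.4
```

Emit:
apply_moves:
  commands:
    - [0.55,0,-1,0,0]
    - [0.55,0,-1,0,0]
    - [0.55,0,-1,0,0]

```text
time_s: 21.02
eef_pos: [533.8, 137.2, 80.7]
ee_rot: [0.0, 0.997, 0.082, -0.0]
force: [0.3, -1.1, 1.0]
grip_width: 0.228
grip_force: 0.4
```

Emit:
apply_moves:
  commands:
    - [0.55,0,-1,0,0]
    - [0.55,0,-1,0,0]
    - [0.55,0,-1,0,0]

```text
time_s: 21.4
eef_pos: [533.3, 140.2, 80.7]
ee_rot: [0.0, 0.997, 0.082, 0.0]
force: [0.2, -1.3, -0.7]
grip_width: 0.224
grip_force: 0.4
```

Emit:
apply_moves:
  commands:
    - [0.55,0,-1,0,0]
    - [0.55,0,-1,0,0]
    - [0.55,0,-1,0,0]

```text
time_s: 21.78
eef_pos: [532.8, 143.2, 80.7]
ee_rot: [-0.0, 0.997, 0.082, -0.0]
force: [0.6, -0.1, -1.3]
grip_width: 0.226
grip_force: 0.3
```

Emit:
apply_moves:
  commands:
    - [0.55,0,-1,0,0]
    - [0.55,0,-1,0,0]
    - [0.55,0,-1,0,0]

```text
time_s: 22.15
eef_pos: [532.3, 146.1, 80.7]
ee_rot: [-0.0, 0.997, 0.082, 0.0]
force: [-0.1, -0.7, 0.2]
grip_width: 0.224
grip_force: 0.3
```

Emit:
apply_moves:
  commands:
    - [0.55,0,-1,0,0]
    - [0.55,0,-1,0,0]
    - [0.55,0,-1,0,0]

```text
time_s: 22.52
eef_pos: [531.8, 149.1, 80.7]
ee_rot: [-0.0, 0.997, 0.082, -0.0]
force: [0.7, -0.2, 0.9]
grip_width: 0.23
grip_force: 0.3
```

Emit:
apply_moves:
  commands:
    - [0.55,0,-1,0,0]
    - [0.55,0,-1,0,0]
    - [0.55,0,-1,0,0]

```text
time_s: 22.9
eef_pos: [531.3, 152.0, 80.7]
ee_rot: [0.0, 0.997, 0.082, -0.0]
force: [-0.3, -1.3, -0.0]
grip_width: 0.22
grip_force: 0.3
```

Emit:
apply_moves:
  commands:
    - [0.55,0,-1,0,0]
    - [0.55,0,-1,0,0]

```text
time_s: 23.15
eef_pos: [531.2, 153.7, 80.7]
ee_rot: [0.0, 0.997, 0.082, 0.0]
force: [0.8, -3.8, 0.1]
grip_width: 0.228
grip_force: 1.7
```

```bash
python3 m.py; python3 cap.py
```

```text
heading 99.40852245218036
[531.2 153.7  80.7] dock caddy x -77.3963059648299 left -4.241449077866662 [ 0.8 -3.8  0.1] 0.2277962755715786
[351.8 203.5] 75 [425.1  25.1 145. ]
[435.6 214.9] 13 [494.6 273.2 145. ]
```

Emit:
apply_moves:
  commands:
    - [0.55,0,-1,0,0]
    - [0.55,0,0,0,0]

```text
time_s: 23.45
eef_pos: [530.9, 154.9, 80.7]
ee_rot: [0.0, 0.997, 0.082, 0.0]
force: [1.6, -3.0, 0.3]
grip_width: 0.224
grip_force: 1.6
```

Emit:
apply_moves:
  commands:
    - [0.55,0,-1,0,0]
    - [0.55,0,0,0,0]

```text
time_s: 23.7
eef_pos: [530.7, 156.0, 80.7]
ee_rot: [0.0, 0.997, 0.082, 0.0]
force: [1.2, -2.5, 1.3]
grip_width: 0.225
grip_force: 1.8
```

Emit:
apply_moves:
  commands:
    - [0.55,0,-1,0,0]
    - [0.55,0,0,0,0]

```text
time_s: 23.95
eef_pos: [530.6, 156.9, 80.7]
ee_rot: [0.0, 0.997, 0.082, 0.0]
force: [0.9, -4.8, 0.6]
grip_width: 0.227
grip_force: 2.0
```

Emit:
apply_moves:
  commands:
    - [0.55,0,-1,0,0]
    - [0.55,0,0,0,0]

```text
time_s: 24.2
eef_pos: [530.5, 157.7, 80.7]
ee_rot: [0.0, 0.997, 0.082, 0.0]
force: [1.0, -5.4, -0.1]
grip_width: 0.227
grip_force: 2.8
```

Emit:
apply_moves:
  commands:
    - [0.55,0,-1,0,0]
    - [0.55,0,0,0,0]

```text
time_s: 24.45
eef_pos: [530.2, 159.1, 80.7]
ee_rot: [-0.0, 0.997, 0.082, -0.0]
force: [1.1, -2.0, 1.0]
grip_width: 0.225
grip_force: 1.3
```

Emit:
apply_moves:
  commands:
    - [0.55,0,-0.7,0,0]
    - [0.55,0,0,0,0]

```text
time_s: 24.7
eef_pos: [530.0, 159.9, 80.7]
ee_rot: [-0.0, 0.997, 0.082, -0.0]
force: [1.2, -1.1, 1.2]
grip_width: 0.227
grip_force: 0.6
```

```bash
python3 cap.py; python3 m.py
```

```text
[351.8 203.6] 78 [425.3  25.2 145. ]
[437.6 214.4] 12 [493.2 279.6 145. ]
heading 99.41867257652353
[530.  159.9  80.7] dock caddy x -71.06423144495324 left -4.097807969897115 [ 0.8 -0.9  0.3] 0.21780440648500765
```

Emit:
apply_moves:
  commands:
    - [0.55,0,-0.7,0,0]
    - [0.55,0,0,0,0]

```text
time_s: 25.0
eef_pos: [529.9, 160.4, 80.7]
ee_rot: [-0.0, 0.997, 0.082, -0.0]
force: [0.2, -0.9, -0.2]
grip_width: 0.227
grip_force: 0.6
```

Emit:
apply_moves:
  commands:
    - [0.55,0,-1,0,0]
    - [0.55,0,0,0,0]

```text
time_s: 25.25
eef_pos: [529.8, 161.3, 80.7]
ee_rot: [-0.0, 0.997, 0.082, 0.0]
force: [-0.1, -1.2, 0.2]
grip_width: 0.227
grip_force: 0.7
```

Emit:
apply_moves:
  commands:
    - [0.55,0,-1,0,0]
    - [0.55,0,-1,0,0]
    - [0.55,0,0,0,0]

```text
time_s: 25.62
eef_pos: [529.5, 163.3, 80.7]
ee_rot: [-0.0, 0.997, 0.082, -0.0]
force: [1.0, -2.7, 0.8]
grip_width: 0.225
grip_force: 0.9
```

Emit:
apply_moves:
  commands:
    - [0.55,0,-1,0,0]
    - [0.55,0,0,0,0]

```text
time_s: 25.88
eef_pos: [529.3, 164.3, 80.7]
ee_rot: [-0.0, 0.997, 0.082, 0.0]
force: [0.6, -2.0, -0.3]
grip_width: 0.226
grip_force: 1.0
```

Emit:
apply_moves:
  commands:
    - [0.55,0,-1,0,0]
    - [0.55,0,0,0,0]

```text
time_s: 26.12
eef_pos: [529.2, 165.3, 80.7]
ee_rot: [-0.0, 0.997, 0.082, 0.0]
force: [0.0, -1.1, 0.7]
grip_width: 0.225
grip_force: 1.0
```

```bash
python3 cap.py; python3 m.py
```

```text
[351.6 203.6] 78 [425.3  24.6 145. ]
[439.1 214.1] 13 [492.4 284.3 145. ]
heading 99.41589551537753
[529.1 165.3  80.7] dock caddy x -65.60816750182693 left -4.151339316642634 [ 1.3 -1.2  0.5] 0.22710188961638872
```

Emit:
apply_moves:
  commands:
    - [0.55,0,-1,0,0]
    - [0.55,0,0,0,0]

```text
time_s: 26.42
eef_pos: [529.0, 166.3, 80.7]
ee_rot: [-0.0, 0.997, 0.082, -0.0]
force: [0.7, -2.1, 0.4]
grip_width: 0.227
grip_force: 1.0
```

Emit:
apply_moves:
  commands:
    - [0.55,0,-1,0,0]
    - [0.55,0,0,0,0]

```text
time_s: 26.68
eef_pos: [528.8, 167.2, 80.7]
ee_rot: [0.0, 0.997, 0.082, 0.0]
force: [1.0, -2.0, 0.7]
grip_width: 0.223
grip_force: 1.4
```

Emit:
apply_moves:
  commands:
    - [0.55,0,-1,0,0]
    - [0.55,0,0,0,0]

```text
time_s: 26.92
eef_pos: [528.8, 167.7, 80.7]
ee_rot: [0.0, 0.997, 0.082, 0.0]
force: [1.4, -4.7, 0.2]
grip_width: 0.224
grip_force: 2.9
```

Emit:
apply_moves:
  commands:
    - [0.55,0,-0.7,0,0]
    - [0.55,0,0,0,0]

```text
time_s: 27.18
eef_pos: [528.8, 168.0, 80.8]
ee_rot: [0.001, 0.997, 0.082, 0.0]
force: [1.6, -7.8, 0.3]
grip_width: 0.222
grip_force: 4.2
```

```bash
python3 cap.py; python3 -c "
from h import *
cv2.imwrite('pics/t7.png',imaging.capture('top'))"
```

```text
[351.8 203.5] 76 [425.1  25.2 145. ]
[439.8 214. ] 14 [492.3 286.5 145. ]
```

Emit:
apply_moves:
  commands:
    - [0.55,0,1,0,0]
    - [0.55,0,1,0,0]
    - [0.55,0,1,0,0]
    - [0.55,0,0,0,0]

```text
time_s: 27.78
eef_pos: [528.8, 166.2, 80.6]
ee_rot: [-0.0, 0.997, 0.082, -0.0]
force: [-0.2, -0.5, 0.2]
grip_width: 0.224
grip_force: 0.0
```

```bash
python3 cap.py; python3 m.py
```

```text
[351.8 203.5] 76 [425.1  25.2 145. ]
[439.6 213.9] 13 [491.9 286.1 145. ]
heading 99.41693335579176
[528.9 166.2  80.6] dock caddy x -64.67936638906687 left -4.025182566618128 [ 0.3 -0.2  0.4] 0.22704228445152916
```

Emit:
apply_moves:
  commands:
    - [0.55,0,1,0,0]
    - [0.55,0,1,0,0]
    - [0.55,0,1,0,0]
    - [0.55,0,0,0,0]

```text
time_s: 28.32
eef_pos: [529.6, 162.9, 80.7]
ee_rot: [-0.0, 0.997, 0.082, 0.0]
force: [0.6, 0.8, 1.3]
grip_width: 0.227
grip_force: 0.0
```

Emit:
apply_moves:
  commands:
    - [0.55,0,1,0,0]
    - [0.55,0,0,0,0]

```text
time_s: 28.58
eef_pos: [529.7, 161.9, 80.7]
ee_rot: [-0.0, 0.997, 0.082, -0.0]
force: [0.4, -0.0, -0.1]
grip_width: 0.226
grip_force: 0.0
```

Emit:
apply_moves:
  commands:
    - [0.55,0,1,0,0]
    - [0.55,0,0,0,0]

```text
time_s: 28.82
eef_pos: [529.8, 161.3, 80.7]
ee_rot: [-0.0, 0.997, 0.082, -0.0]
force: [-0.7, 4.2, -0.7]
grip_width: 0.225
grip_force: 1.8
```

```bash
python3 cap.py; python3 m.py
```

```text
[351.6 203.5] 76 [425.1  24.6 145. ]
[439.2 213.9] 13 [491.8 284.9 145. ]
heading 99.40975815506376
[529.8 161.3  80.7] dock caddy x -69.63117658819789 left -4.1575682792718816 [-0.8  4.  -0.7] 0.22880946328999124
```

Emit:
apply_moves:
  commands:
    - [0.55,0,1,0,0]
    - [0.55,0,0,0,0]
    - [0.55,0,0,0,0]

```text
time_s: 29.25
eef_pos: [529.8, 161.0, 80.6]
ee_rot: [-0.001, 0.997, 0.082, -0.0]
force: [-0.9, 8.7, -0.4]
grip_width: 0.224
grip_force: 4.2
```

```bash
python3 cap.py; python3 m.py
```

```text
[351.8 203.6] 79 [425.3  25.1 145. ]
[439.2 213.9] 13 [491.8 284.9 145. ]
heading 99.41157886888777
[529.8 161.   80.7] dock caddy x -69.92097756031026 left -4.056253340615587 [-1.3  7.9  1.1] 0.22327642979464918
```

Emit:
apply_moves:
  commands:
    - [0.55,0,-1.5,0,0]
    - [0.55,0,-1.5,0,0]
    - [0,0,0,0,0]
    - [0,0,0,0,0]
    - [0,0,0,0,0]
    - [0,0,0,-10,0]
    - [0,0,0,-15,0]
    - [0,0,0,-20,0]
    - [0,0,0,-20,0]
    - [0,0,0,-20,0]
    - [0,0,0,-20,0]
    - [0,0,0,0,0]

```text
time_s: 30.8
eef_pos: [530.3, 163.0, 187.8]
ee_rot: [-0.0, 0.997, 0.082, 0.002]
force: [0.5, -0.4, -0.7]
grip_width: 0.5
grip_force: 0.0
```

```bash
python3 cap.py; python3 m.py; python3 - <<'E'
from h import *
T=lambda im:cv2.cvtColor(im,cv2.COLOR_BGR2GRAY)
b=imaging.capture("side");m=cv2.inRange(cv2.cvtColor(b,cv2.COLOR_BGR2HSV),(100,90,40),(130,255,255))[205:225,425:450]
ys,xs=np.nonzero(m);print("cap extent",xs.min()+425,xs.max()+425,ys.min()+205,ys.max()+205)
E
```

```text
[341.2 204.6] 24 [426.3  -8.  145. ]
[439.6 213.9] 13 [491.9 286.1 145. ]
heading 99.41221309243578
[529.7 163.  186.4] dock caddy x -68.00036310879037 left -4.319521490547238 [ 1.  -0.2 -0.5] 0.4973736554123833
cap extent 438 442 212 215
```

```bash
python3 -c "
from h import *
print(ctrl.finish_job())"
```

```text
the job is handed in; nothing more can be done
None
```

The caddy is parked in its bay, let go, and handed in at about 31 s. An 8.7 N backward pull didn't move it, so I take the catch as holding. The bottle's cap kept its place over the caddy, so the bottle appears to be standing. I did not see the catch directly, measure the castor angles, or get a verdict back when I handed in.

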